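Slide the logger hub home under the low download bridge

TASK

Push the black logger hub across the worktop with the fingertips, long side first, in through the open flared end of the low blue bridge and under its deck, until it lies square and fully home against the stop at the back, then let go and move clear. Only push it: do not pick it up, lift it or tip it, and leave the red-capped bottle, the red wire spool and the black tape roll where they are.

Things in the scene. Friction and masses are not known exactly. Their poses are not given: they have to be found in the camera images.
- hub: Flat black box (logger hub) with a steel-coloured band, loose, about 0.2 kg, 68 mm along its own x, 104 mm along its own y, 30 mm tall; origin at the centre of its underside, z up. It slides on the worktop under a push of 0.5 to 2 N. It starts 145 to 180 mm in front of the bridge's origin, up to 40 mm off to one side and turned up to 0.35 rad from square; either long side may lead.
- bridge: Low bridge screwed to the worktop: two blue legs, aluminium deck, small black reader head on top; stands elsewhere each time. Origin on the worktop between the legs; its +x is the way in, the open end is at -x. Deck x = -20 to +40 mm, underside 37 mm up (7 mm above the hub), top 43 mm, reader head up to 51 mm. Legs x = -20 to +30 mm, inner faces at y = -65 and +65 mm. No floor but the worktop.
- mouth (a point): Point on the worktop in the middle of the flared mouth, at x = -56 mm, y = 0 of the bridge. Two blue guide walls 18 mm high widen from 127 mm at the legs to about 153 mm here. Axes as the bridge's.
- stop (a point): Point on the worktop at the middle of the flat blue stop that closes the back of the bridge: its face lies at x = +30 mm of the bridge, across its x axis, 38 mm high. With the hub home its leading long side touches this face, its origin is at x = -4 mm, y = 0 of the bridge, its x axis along the bridge's (either way round), and 18 mm of it still stand out in front of the deck.
- red_cap_bottle: White sample bottle with red cap, 46 mm wide, 86 mm tall, standing behind the bridge; leave it alone. Origin at the centre of its underside.
- red_spool: Spool of red wire with black flanges, 60 mm wide, 45 mm tall, standing behind the bridge; leave it alone. Origin at the centre of its underside.
- black_tape: Roll of black tape, 58 mm wide, 19 mm tall, lying flat behind the bridge; leave it alone. Origin at the centre of its underside.
Not all that is in view belongs to the job. Leave any yellow look-alike of the hub alone.

How it is judged:
By the outcome, as a careful person would: the job done as asked, in the order asked, and still so for the second after the job is handed in, with the robot touching nothing.
It also fails if it takes over 59 s, if anything falls off the work surface, if the arm or the gripper's body presses on something with over 40 N, if the wrist force passes 120 N, or if a joint passes its speed limit or range.

ROBOT

A 7-joint arm with a two-finger parallel gripper is mounted at the origin on a cart in front of the work surface, level with it; the furniture and walls round the work are solid. World frame = base frame: x ahead of the robot, y to its left, z up, the work surface at z = 0. Lengths are in mm, angles in rad, forces in N, time in s.
With the tool pointing down it reaches from about 350 to 900 mm from the base axis. Payload 8.1 kg.
Tool frame: the origin (TCP) lies on the centre line of the jaws, within the pads' length; the fingertips stand 11 mm ahead of it and the grasp point (between the pads) lies 8 mm behind it (bot.tip_reach is the distance from the TCP to the fingertips, in mm); z points along the fingers, y is the line along which they close (so a half turn about z gives the same grasp; the last joint's range is limited). The gripper opens to 85 mm and grips with 20 to 120 N. Pads are 22 mm wide; open, the fingers measure 114 mm over their backs; the gripper's body (76 mm by 85 mm) begins 54 mm behind the grasp point. The pads swing forward as they close: fully open they stand 13 mm farther back than shut.
Start: joints at [-1.42, 0.434, 0.025, 1.573, -0.012, 1.134, -0.075], TCP at [156.954, 604.984, 242.323] pointing down, gripper open.
Joint ranges: [-2.62, 2.62], [-0.44, 2.09], [-1.27, 1.32], [0.08, 2.57], [-1.32, 4.46], [0.12, 2], [-2.74, 2.74]. Speed limits (rad/s): [2.22, 2.22, 3.01, 3.01, 3.14, 3.14, 3.14].

INTERFACE

Orientations are given as a rotation vector (axis times angle).
In Python, from bench import bot, imaging gives the robot as it stands. The module is installed in compiled form; this text tells all that it offers.
- The arm moves only by the tool send_rows, never from a script. Its argument "commands" is a list of rows, each a list of 4 numbers: the shift along the tool's x, y, z in mm, then the turn about the tool's z in rad. In form: [[x, y, z, yaw], ...]. A call has exactly 8 rows; each row is the pose to reach, as a shift and turn from the pose commanded when the call began, along the tool's axes at that moment; what a row does not reach only later rows make up. A row lasts 1/10 s, in which the tool goes at most 50 mm and 8.59 degrees, less where a joint would pass 70% of its speed; a pose out of reach is approached as far as the arm can. A call with a gripper value outside its range is refused whole. "fingers" is the closure, from -1 (fully open) to 1 (shut), so that 0 is half open, set as the call begins (left out, the last holds). The fingers move at their own pace and stop on an object; "force" is the grip in N (left out, the last holds). Time passes only in rows, so rows that repeat a pose let the fingers close, or fill a call up. It gives the time, the measured TCP pose, the force, the opening and the grip force at its end, in the units of the state.
- bot.get_obs(): the state, without advancing time (a new reading comes with each control period).
- imaging.grab_frame(name): name is "scene" or "top" or "wrist"; returns a dict with "color" (384x512x3 uint8, blue, green, red), "intrinsics" (3x3 intrinsics, pixels), "world_from_camera" (4x4, takes a point from camera to world coordinates); the wrist camera has in their place "hand_eye" (4x4, takes a point from camera to tool coordinates, whose origin is the TCP and whose axes are the flange's). Camera axes: x right, y down, z forward; pixel columns grow to the right and rows downward; lengths in mm; the calibration is good to about 2 mm. A picture is of the moment at which its call begins: read the wrist's pose just before it. There is no depth.
- bot.close_job(): hands the job in; it is judged then, once.
The state is a dict: "clock": time; "qpos": joint angles; "joint_velocities": joint speeds; "joint_efforts": joint torques, N m; "position": TCP position; "tcp_rot": TCP orientation; "contact_force": force on the tool from outside, world axes, zero at the start; "wrist_torque": the same for the moment, N m; "grip_width": finger opening in mm; "grasp_force": force on a finger pad.
Only numpy, scipy, OpenCV 4.12 (cv2) and the standard library are available. Lean on these libraries where they do the work, as an engineer would, in place of code of your own. Each camera call takes 0.05 s, during which the arm holds its last target. There are 200 camera calls.

## Working session

There is one attempt and no reset: what is moved stays moved. The work goes in short steps, Python scripts to look and compute and a tool call to move; the robot and the scene stay as the last step left them, time stands still between calls to the robot, and variables do not carry over. Pictures are saved under pics/ and viewed, at most 10 in all, crops included, and the job is handed in when it is done.

Besides the shell and the picture viewer there is one more tool, called after "Emit:" in YAML: its name, and indented under it one key for each argument. send_rows: Moves the arm, as the interface text tells. Its arguments: {"type":"object","properties":{"commands":{"type":"array","items":{"type":"array","items":{"type":"number"}}},"fingers":{"type":"number"},"force":{"type":"number"}},"required":["commands"]}

```bash
mkdir -p pics
cat > h.py <<'E'
import numpy as np,cv2
from bench import bot,imaging
from scipy.spatial.transform import Rotation as R
def grab(n):
    f=imaging.grab_frame(n);cv2.imwrite(f'pics/{n}_raw.png',f['color']);return f
def px2w(f,uv,z,T=None):
    T=f['world_from_camera'] if T is None else T
    uv=np.atleast_2d(uv).astype(float);d=np.c_[uv,np.ones(len(uv))]@np.linalg.inv(f['intrinsics']).T@T[:3,:3].T
    o=T[:3,3];return o+d*((z-o[2])/d[:,2])[:,None]
E
python3 - <<'E'
from h import *
o=bot.get_obs();print({k:np.round(v,3) for k,v in o.items()})
f=grab('top');np.savez('top.npz',**{k:v for k,v in f.items()})
g=grab('scene');np.savez('scene.npz',**g)
print(f['world_from_camera'].round(2),f['intrinsics'])
cv2.imwrite('pics/t1.png',cv2.resize(f['color'],(800,600)))
cv2.imwrite('pics/s1.png',cv2.resize(g['color'],(800,600)))
E
```

```text
{'clock': np.float64(0.0), 'qpos': array([-1.42 ,  0.435,  0.025,  1.574, -0.012,  1.134, -0.075]), 'joint_velocities': array([ 0.001,  0.   ,  0.001, -0.001,  0.001,  0.001,  0.001]), 'joint_efforts': array([ 1.0000e-03, -6.7046e+01,  1.0250e+00, -3.1621e+01,  1.6000e-02,
        1.2000e-02, -0.0000e+00]), 'position': array([156.847, 604.488, 241.522]), 'tcp_rot': array([-3.980e-01, -3.116e+00,  3.000e-03]), 'contact_force': array([ 0.278, -0.081, -0.258]), 'wrist_torque': array([ 0.036, -0.023,  0.008]), 'grasp_force': np.float64(0.0), 'grip_width': np.float64(85.553)}
[[ 3.0000e-02 -9.9000e-01  1.1000e-01  4.3587e+02]
 [-1.0000e+00 -3.0000e-02 -0.0000e+00  2.6702e+02]
 [ 0.0000e+00 -1.1000e-01 -9.9000e-01  8.8247e+02]
 [ 0.0000e+00  0.0000e+00  0.0000e+00  1.0000e+00]] [[420.81145868   0.         254.02441137]
 [  0.         420.81145868 189.36970914]
 [  0.           0.           1.        ]]
```

View pics/t1.png

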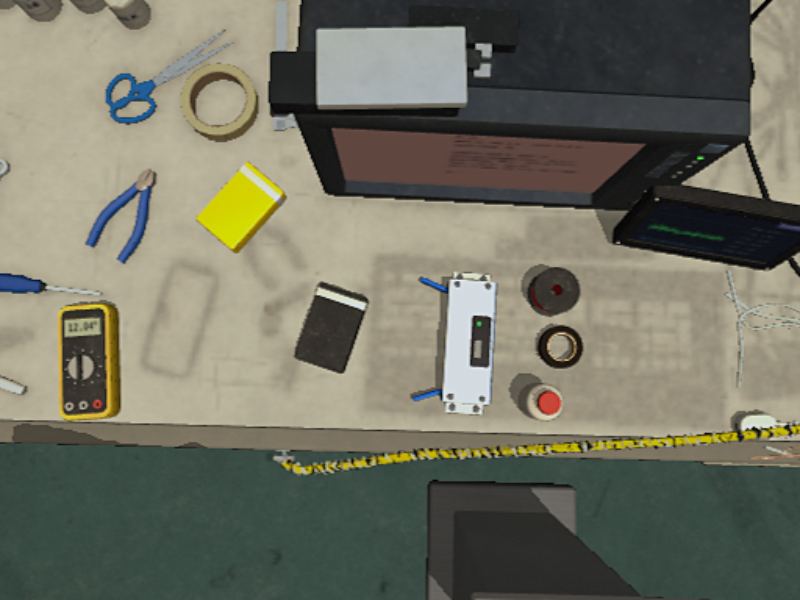

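View pics/s1.png

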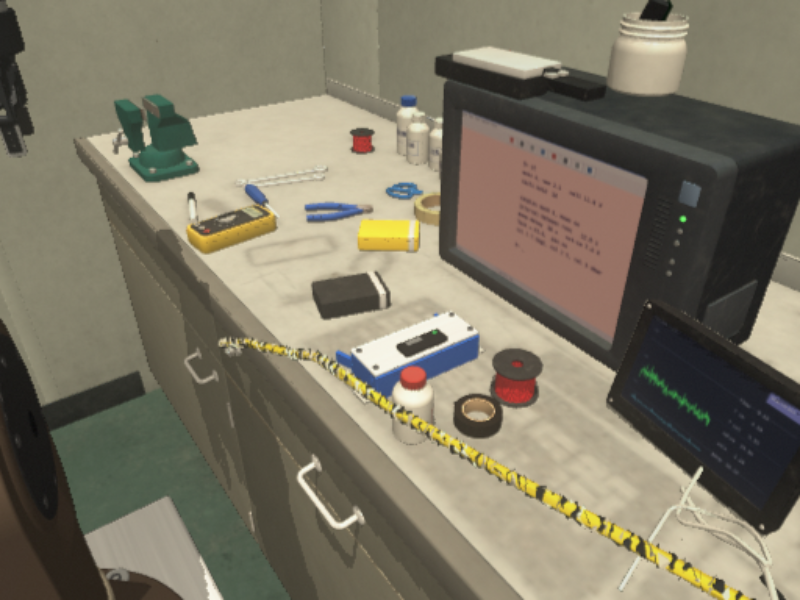

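The top view shows the black hub with its steel band at (332,328) and the yellow look-alike at (241,207). The bridge deck is at (470,343), with flare walls at (433,284) and (426,395). The spool, tape and bottle stand behind it at (555,290), (560,346) and (545,402). A striped line runs along the bench edge at row ~450. The black box fits the description; I'll confirm it in a crop.

Run:
```python
import cv2
c=cv2.imread('pics/top_raw.png')[165:285,180:340]
cv2.imwrite('pics/t2.png',cv2.resize(c,None,fx=5,fy=5,interpolation=cv2.INTER_CUBIC))
```

```text
(no output)
```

View pics/t2.png

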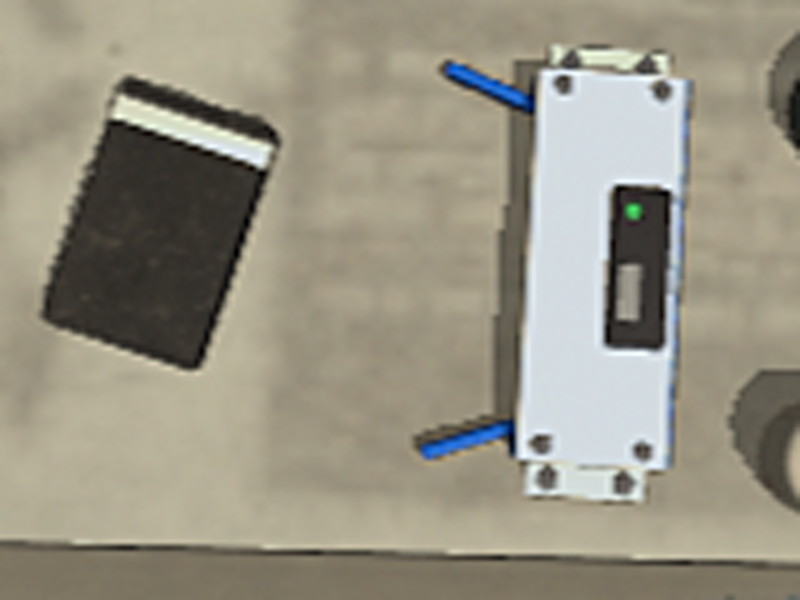

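Confirmed: this is the black hub with its steel band. Crop corners are (122,75), (281,135), (200,370), (42,320). The deck corners are (537,68), (692,80), (668,468), (513,457), and the wall tips are (447,68) and (425,450).

Run:
```python
from h import *
f=np.load('top.npz')
p=lambda l:(np.array(l)-2)/5+[180,165]
H=px2w(f,p([(122,75),(281,135),(200,370),(42,320)]),30)[:,:2]
D=px2w(f,p([(537,68),(692,80),(668,468),(513,457)]),43)[:,:2]
W=px2w(f,p([(447,66),(425,452)]),18)[:,:2]
E_=px2w(f,p([(0,543),(800,565)]),0)[:,:2]
print('hub',H.round(1),np.linalg.norm(np.diff(H,axis=0,append=H[:1]),axis=1).round(1))
print('deck',D.round(1),np.linalg.norm(np.diff(D,axis=0,append=D[:1]),axis=1).round(1))
ux=(D[1]+D[2]-D[0]-D[3]);uy=D[0]+D[1]-D[2]-D[3]  # uy away from robot
a=np.arctan2(uy[1],uy[0])-np.pi/2; a2=np.arctan2(ux[1],ux[0])
print('yaw from long edge',np.unwrap([a])[0],'short',a2, )
print('deck c',D.mean(0),'wall tips',W,'edge',E_)
# bridge +x toward image right = world -y
for s in(1,):
    v=uy/np.linalg.norm(uy); x=np.array([v[1],-v[0]]); 
    if x@ux<0:x=-x
    y=np.array([-x[1],x[0]]);o=D.mean(0)-10*x
    print('bridge o',o,'x',x,'y',y,'yaw',np.arctan2(x[1],x[0]))
    L=lambda q:np.c_[(q-o)@x,(q-o)@y].round(1)
    print('hub in bridge',L(H),L(H.mean(0)[None]),'walls',L(W),'bench edge',L(E_))
    l=(H[0]-H[3]+H[1]-H[2]);l=np.array([l@x,l@y]);print('hub long axis vs bridge y',np.arctan2(l[1],l[0])-np.pi/2)
o_=bot.get_obs();print(R.from_rotvec(o_['tcp_rot']).as_matrix().round(3))
```

```text
hub [[551.2 369.7]
 [528.4 304. ]
 [432.4 333.5]
 [450.7 397.9]] [ 69.6 100.4  67.  104.4]
deck [[556.9 201.2]
 [553.7 138.7]
 [399.1 146.6]
 [401.7 207.8]] [ 62.6 154.9  61.3 155.3]
yaw from long edge -1.6180714490316646 short -1.6177629467018697
deck c [477.8615626  173.57236267] wall tips [[560.32798102 236.55487216]
 [401.75184592 241.86419352]] edge [[359.22736792 415.70810721]
 [359.11380788  85.5849325 ]]
bridge o [478.33413775 183.56119006] x [-0.04725751 -0.99888274] y [ 0.99888274 -0.04725751] yaw -1.6180714490316648
hub in bridge [[-189.4   64. ]
 [-122.6   44.3]
 [-147.6  -53. ]
 [-212.8  -37.7]] [[-168.1    4.4]] walls [[-56.8  79.4]
 [-54.6 -79.3]] bench edge [[-226.3 -129.9]
 [ 103.5 -114.5]]
hub long axis vs bridge y -0.23850471002792983
[[-0.968  0.251 -0.   ]
 [ 0.251  0.968 -0.001]
 [-0.    -0.001 -1.   ]]
```

Emit:
send_rows:
  commands:
    - [-15,-4,0,0.05]
    - [-45,-11,0,0.15]
    - [-85,-20,0,0.28]
    - [-125,-29,0,0.42]
    - [-165,-39,0,0.55]
    - [-205,-48,0,0.68]
    - [-240,-56,0,0.81]
    - [-270,-63,0,0.92]
  fingers: -0.3

```text
clock: 0.9
position: [405.4, 473.4, 242.4]
tcp_rot: [1.753, 2.606, -0.0]
contact_force: [-0.7, 0.2, -0.3]
grip_width: 55.7
grasp_force: 0.0
```

```bash
cat >> h.py <<'E'
# bridge frame
th=-1.6181;O=np.array([478.3,183.6]);X=np.array([np.cos(th),np.sin(th)]);Y=np.array([-X[1],X[0]])
def st(goal=None):
    o=bot.get_obs();M=R.from_rotvec(o['tcp_rot']).as_matrix();p=o['position'];d=p[:2]-O
    ty=M[:2,1];yaw=np.arctan2(ty@-X,ty@Y)
    print('t',round(o['clock'],2),'bridge xy',(d@X).round(1),(d@Y).round(1),'z',p[2].round(1),'tooly vs bridge y',yaw.round(3),'F',o['contact_force'].round(1),'w',round(o['grip_width'],1),'q',o['qpos'].round(2))
    if goal is not None:
        g=np.r_[O+goal[0]*X+goal[1]*Y,goal[2]]-p;print('tool shift',(M.T@g).round(1),'yaw',yaw.round(3))
E
python3 -c "
from h import *
st((-245,2,120));print(bot.tip_reach)"
```

```text
t 0.9 bridge xy -286.1 -86.5 z 242.4 tooly vs bridge y 0.434 F [-0.7  0.2 -0.3] w 55.7 q [-1.15  0.44  0.3   1.59 -0.14  1.13 -0.44]
tool shift [-74.3  63.  122.5] yaw 0.434
11.0
```

Emit:
send_rows:
  commands:
    - [-5,4,8,0.05]
    - [-15,13,25,0.12]
    - [-27,23,45,0.2]
    - [-40,34,65,0.28]
    - [-52,45,85,0.35]
    - [-64,55,102,0.4]
    - [-74,63,110,0.434]
    - [-74,63,110,0.434]

```text
clock: 1.7
position: [491.0, 429.8, 131.3]
tcp_rot: [2.266, 2.174, -0.003]
contact_force: [-0.2, 0.0, -0.2]
grip_width: 55.4
grasp_force: 0.0
```

Run:
```python
from h import *
st((-245,2,16))
o=bot.get_obs();f=grab('wrist')
M=np.eye(4);M[:3,:3]=R.from_rotvec(o['tcp_rot']).as_matrix();M[:3,3]=o['position']
np.savez('wrist.npz',T=M@f['hand_eye'],**f)
cv2.imwrite('pics/w1.png',cv2.resize(f['color'],(800,600)))
```

```text
t 1.7 bridge xy -246.5 1.0 z 131.3 tooly vs bridge y 0.006 F [-0.2  0.  -0.2] w 55.4 q [-1.05  0.6   0.38  1.65 -0.26  0.95 -0.62]
tool shift [ -1.2   1.  115.3] yaw 0.006
```

View pics/w1.png

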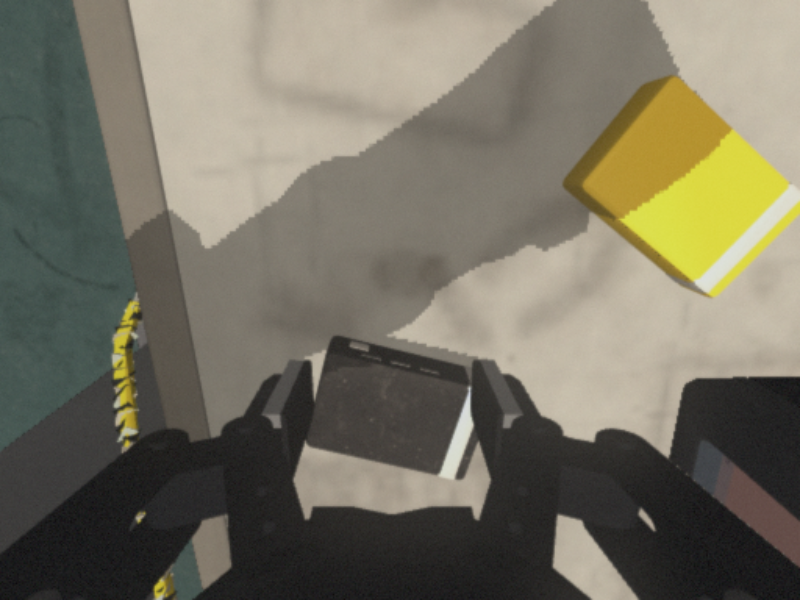

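The wrist view shows the hub between the fingers, with its trailing side up. Top corners are about (328,352), (470,385), (460,478), (306,443). The yellow box is off to the right at (565–800, 75–295), with corner (565,185) nearest.

Run:
```python
from h import *
f=np.load('wrist.npz')
for n,uv,z in(('hubtop',[(328,352),(470,385),(460,478),(306,443)],30),('trail base',[(335,337)],0),('yellow',[(565,185),(712,297)],0)):
    w=px2w(f,np.array(uv)*.64,z,f['T'])[:,:2]-O;print(n,np.c_[w@X,w@Y].round(1))
```

```text
hubtop [[-215.4  -34.9]
 [-194.9   47.8]
 [-129.3   45.4]
 [-154.5  -50.6]]
trail base [[-212.4  -34.7]]
yellow [[-307.9  101.3]
 [-240.8  201.2]]
```

Emit:
send_rows:
  commands:
    - [0,0,6,0]
    - [0,1,22,0.006]
    - [0,1,42,0.006]
    - [0,1,62,0.006]
    - [0,1,82,0.006]
    - [0,1,98,0.006]
    - [0,1,109,0.006]
    - [0,1,115,0.006]

```text
clock: 2.55
position: [489.6, 432.2, 16.1]
tcp_rot: [-2.268, -2.173, 0.002]
contact_force: [0.8, 0.0, 0.1]
grip_width: 55.9
grasp_force: 0.0
```

Emit:
send_rows:
  commands:
    - [-2,0,0,0]
    - [-6,0,0,0]
    - [-10,0,0,0]
    - [-14,0,0,0]
    - [-18,0,0,0]
    - [-22,0,0,0]
    - [-26,0,0,0]
    - [-30,0,0,0]

```text
clock: 3.35
position: [488.8, 402.3, 17.4]
tcp_rot: [-2.268, -2.173, -0.001]
contact_force: [-0.5, 1.1, 0.8]
grip_width: 55.3
grasp_force: 0.4
```

```bash
python3 -c "
from h import *
st()"
```

```text
t 3.35 bridge xy -218.9 0.1 z 17.4 tooly vs bridge y 0.004 F [-0.5  1.1  0.8] w 55.3 q [-0.98  0.71  0.32  1.77 -0.32  0.71 -0.54]
```

Emit:
send_rows:
  commands:
    - [-4,0,0,0]
    - [-8,0,0,0]
    - [-12,0,0,0]
    - [-16,0,0,0]
    - [-20,0,0,0]
    - [-24,0,0,0]
    - [-28,0,0,0]
    - [-32,0,0,0]

```text
clock: 4.15
position: [487.6, 369.9, 17.3]
tcp_rot: [2.269, 2.173, 0.0]
contact_force: [0.4, 0.2, 0.1]
grip_width: 55.5
grasp_force: 0.4
```

```bash
python3 -c "
from h import *
st()
o=bot.get_obs();f=grab('wrist')
M=np.eye(4);M[:3,:3]=R.from_rotvec(o['tcp_rot']).as_matrix();M[:3,3]=o['position']
np.savez('wrist.npz',T=M@f['hand_eye'],**f)
g=grab('top');np.savez('top2.npz',**g)
a=cv2.resize(g['color'][150:300,150:350],(800,600),interpolation=cv2.INTER_CUBIC)
cv2.imwrite('pics/t3.png',a)"
```

```text
t 4.15 bridge xy -186.6 0.5 z 17.3 tooly vs bridge y 0.004 F [0.4 0.2 0.1] w 55.5 q [-0.95  0.69  0.31  1.83 -0.31  0.67 -0.5 ]
```

View pics/t3.png

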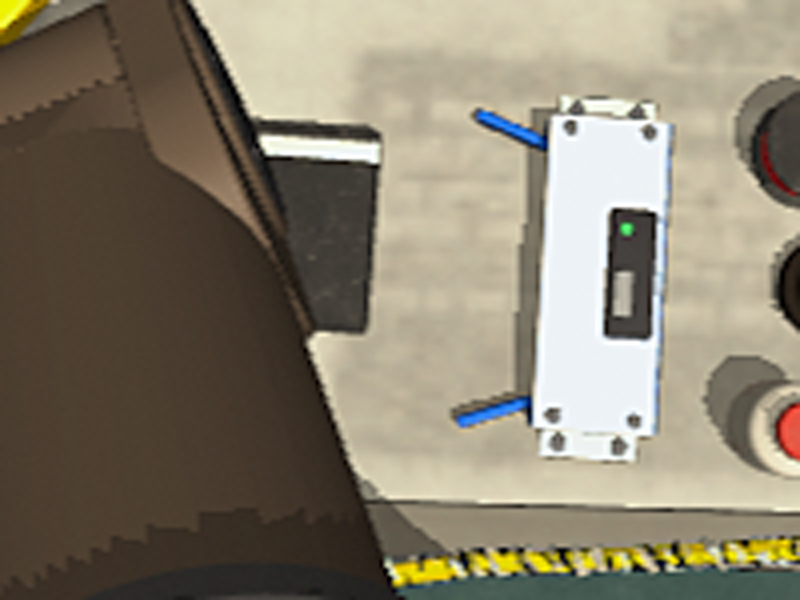

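The hub has squared up. Its leading edge runs from (380,128) to (365,332), close to parallel with the deck front from (548,113) to (533,430).

```bash
python3 -c "
from h import *
f=np.load('top2.npz')
uv=(np.array([(380,128),(365,332),(310,332)])-1.5)/4+[150,150]
w=px2w(f,uv,30)[:,:2]-O;print(np.c_[w@X,w@Y].round(1))"
```

```text
[[-106.2   66.1]
 [-105.8  -37.8]
 [-133.4  -39.9]]
```

Square, but 14 mm off to +y. I'll back off, recentre on the hub and push diagonally toward -y.

Emit:
send_rows:
  commands:
    - [4,0,0,-0.004]
    - [10,0,0,-0.004]
    - [10,10,0,-0.004]
    - [10,20,0,-0.004]
    - [10,20,0,-0.004]
    - [6,20,0,-0.004]
    - [2,20,0,-0.004]
    - [-1,20,0,-0.004]

```text
clock: 5.05
position: [507.1, 367.7, 17.3]
tcp_rot: [-2.265, -2.177, 0.001]
contact_force: [0.4, 0.8, -0.1]
grip_width: 55.6
grasp_force: 0.4
```

Emit:
send_rows:
  commands:
    - [-4,-1,0,0]
    - [-9,-3,0,0]
    - [-14,-5,0,0]
    - [-19,-7,0,0]
    - [-24,-9,0,0]
    - [-29,-11,0,0]
    - [-34,-13,0,0]
    - [-38,-14,0,0]

```text
clock: 5.85
position: [491.8, 330.7, 17.4]
tcp_rot: [-2.264, -2.178, -0.0]
contact_force: [0.6, 2.7, 0.9]
grip_width: 55.4
grasp_force: 0.7
```

```bash
python3 -c "
from h import *
st()
g=grab('top');np.savez('top2.npz',**g)
a=cv2.resize(g['color'][150:300,150:350],(800,600),interpolation=cv2.INTER_CUBIC)
cv2.imwrite('pics/t4.png',a)"
```

```text
t 5.85 bridge xy -147.5 6.5 z 17.4 tooly vs bridge y 0.008 F [0.6 2.7 0.9] w 55.4 q [-0.89  0.66  0.3   1.88 -0.31  0.64 -0.44]
```

View pics/t4.png

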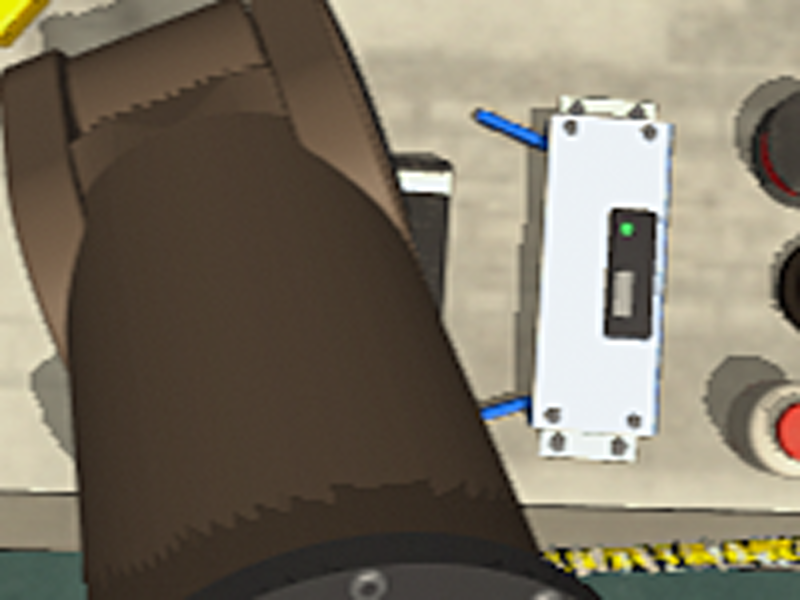

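The leading upper corner is now at (452,158), so the hub moved sideways with the push.

```bash
python3 -c "
from h import *
f=np.load('top2.npz')
uv=(np.array([(453,157),(444,310),(548,113),(533,430)])-1.5)/4+[150,150]
for z in(30,43):
  w=px2w(f,uv,z)[:,:2]-O;print(z,np.c_[w@X,w@Y].round(1))"
```

```text
30 [[-68.   54. ]
 [-66.9 -23.9]
 [-21.1  80.2]
 [-18.2 -80.2]]
43 [[-68.2  52.5]
 [-67.1 -24.2]
 [-22.1  78.3]
 [-19.1 -79.7]]
```

Emit:
send_rows:
  commands:
    - [-4,0,0,0.008]
    - [-9,0,0,0.008]
    - [-15,-1,0,0.008]
    - [-21,-1,0,0.008]
    - [-27,-1,0,0.008]
    - [-33,-2,0,0.008]
    - [-39,-2,0,0.008]
    - [-45,-2,0,0.008]

```text
clock: 6.7
position: [488.1, 285.6, 17.3]
tcp_rot: [-2.273, -2.169, 0.0]
contact_force: [-0.5, 0.5, 0.5]
grip_width: 55.5
grasp_force: 0.7
```

Emit:
send_rows:
  commands:
    - [-5,0,0,0]
    - [-10,0,0,0]
    - [-15,0,0,0]
    - [-20,0,0,0]
    - [-25,0,0,0]
    - [-30,0,0,0]
    - [-35,0,0,0]
    - [-40,0,0,0]

```text
clock: 7.5
position: [486.3, 245.7, 17.3]
tcp_rot: [-2.273, -2.168, 0.0]
contact_force: [1.3, 1.5, 1.3]
grip_width: 55.8
grasp_force: 0.7
```

```bash
python3 -c "
from h import *
st()
g=grab('top');np.savez('top2.npz',**g)
cv2.imwrite('pics/t5.png',cv2.resize(g['color'][150:300,150:350],(800,600),interpolation=cv2.INTER_CUBIC))
o=bot.get_obs();f=grab('wrist')
M=np.eye(4);M[:3,:3]=R.from_rotvec(o['tcp_rot']).as_matrix();M[:3,3]=o['position']
np.savez('wrist.npz',T=M@f['hand_eye'],**f)
cv2.imwrite('pics/w2.png',cv2.resize(f['color'],(800,600)))
"
```

```text
t 7.5 bridge xy -62.5 5.1 z 17.3 tooly vs bridge y 0.0 F [1.3 1.5 1.3] w 55.8 q [-0.77  0.61  0.29  2.   -0.3   0.57 -0.32]
```

View pics/w2.png

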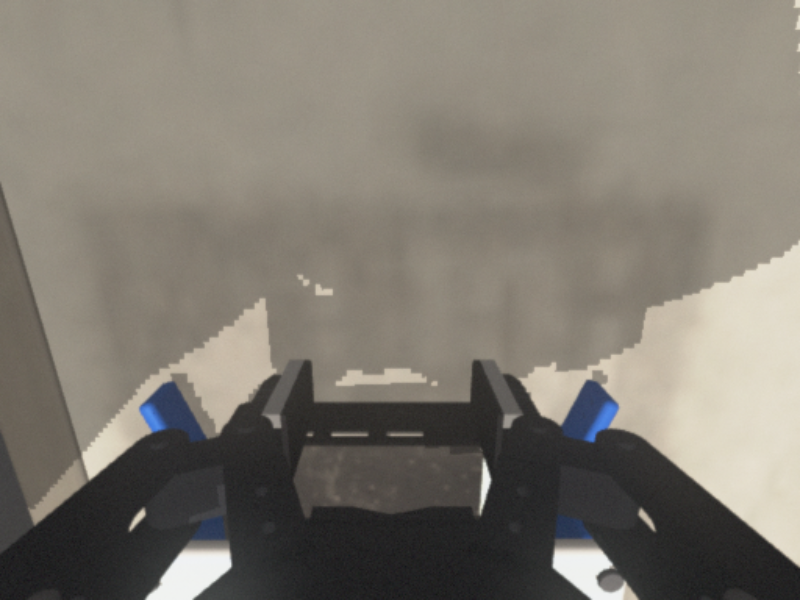

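The wrist view shows the hub's trailing edge level at row ~403 between the fingers, and the guide walls clear on both sides at (160,405) and (600,395). I'll finish slowly onto the stop.

Emit:
send_rows:
  commands:
    - [-1,0,0,0]
    - [-3,0,0,0]
    - [-4.5,0,0,0]
    - [-6,0,0,0]
    - [-7,0,0,0]
    - [-8,0,0,0]
    - [-9,0,0,0]
    - [-10,0,0,0]

```text
clock: 8.4
position: [485.9, 236.2, 17.3]
tcp_rot: [-2.273, -2.169, -0.0]
contact_force: [-0.1, 1.2, -0.2]
grip_width: 55.9
grasp_force: 0.4
```

```bash
python3 -c "
from h import *
st()"
```

```text
t 8.4 bridge xy -52.9 5.1 z 17.3 tooly vs bridge y 0.0 F [-0.1  1.2 -0.2] w 55.9 q [-0.76  0.61  0.28  2.01 -0.3   0.57 -0.31]
```

Emit:
send_rows:
  commands:
    - [-0.5,0,0,0]
    - [-1,0,0,0]
    - [-1.5,0,0,0]
    - [-2,0,0,0]
    - [-2.4,0,0,0]
    - [-2.8,0,0,0]
    - [-3.2,0,0,0]
    - [-3.5,0,0,0]

```text
clock: 9.2
position: [485.6, 233.7, 17.4]
tcp_rot: [-2.272, -2.169, -0.001]
contact_force: [-1.2, 5.2, -0.4]
grip_width: 55.0
grasp_force: 2.8
```

Emit:
send_rows:
  commands:
    - [-0.4,0,0,0]
    - [-0.8,0,0,0]
    - [-1.2,0,0,0]
    - [-1.5,0,0,0]
    - [-1.5,0,0,0]
    - [-1.5,0,0,0]
    - [-1.5,0,0,0]
    - [-1.5,0,0,0]

```text
clock: 10.0
position: [485.6, 233.6, 17.5]
tcp_rot: [-2.27, -2.17, -0.003]
contact_force: [-1.9, 9.6, -1.2]
grip_width: 55.6
grasp_force: 4.5
```

```bash
python3 -c "
from h import *
st()"
```

```text
t 10.0 bridge xy -50.3 4.9 z 17.5 tooly vs bridge y 0.002 F [-1.9  9.6 -1.2] w 55.6 q [-0.75  0.6   0.28  2.01 -0.3   0.56 -0.3 ]
```

It stalled at x = -50.3 with 9.6 N; I predicted -50.5, so it's seated. Backing off to look.

Emit:
send_rows:
  commands:
    - [2,0,0,0]
    - [6,0,0,0]
    - [12,0,0,0]
    - [20,0,0,0]
    - [30,0,0,0]
    - [40,0,0,0]
    - [50,0,0,0]
    - [60,0,0,0]

```text
clock: 10.8
position: [488.4, 292.3, 17.3]
tcp_rot: [-2.273, -2.169, -0.0]
contact_force: [-0.3, 0.1, 0.1]
grip_width: 55.4
grasp_force: 0.0
```

Emit:
send_rows:
  commands:
    - [5,0,-8,0]
    - [15,0,-25,0]
    - [28,0,-45,0]
    - [45,0,-65,0]
    - [65,0,-85,0]
    - [85,0,-100,0]
    - [105,0,-110,0]
    - [120,0,-115,0]

```text
clock: 11.6
position: [494.3, 412.9, 134.2]
tcp_rot: [-2.272, -2.169, -0.003]
contact_force: [-0.6, 0.3, -0.3]
grip_width: 55.8
grasp_force: 0.0
```

Emit:
send_rows:
  commands:
    - [5,0,-8,0]
    - [15,0,-20,0]
    - [30,0,-30,0]
    - [50,0,-40,0]
    - [75,0,-50,0]
    - [100,0,-60,0]
    - [120,0,-60,0]
    - [130,0,-60,0]

```text
clock: 12.4
position: [499.8, 542.1, 192.7]
tcp_rot: [-2.272, -2.17, -0.0]
contact_force: [1.0, -0.6, -0.1]
grip_width: 55.3
grasp_force: 0.0
```

```bash
python3 -c "
from h import *
st()
g=grab('top');np.savez('top3.npz',**g)
cv2.imwrite('pics/t6.png',cv2.resize(g['color'][165:285,225:385],(800,600),interpolation=cv2.INTER_CUBIC))"
```

```text
t 12.4 bridge xy -359.1 4.5 z 192.7 tooly vs bridge y 0.001 F [ 1.  -0.6 -0.1] w 55.3 q [-1.11  0.68  0.39  1.33 -0.26  1.18 -0.75]
```

View pics/t6.png

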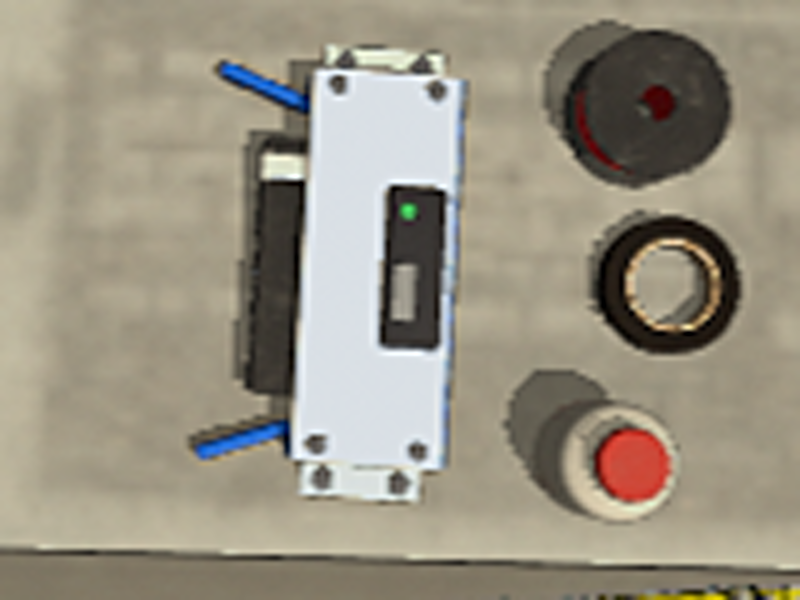

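The hub lies under the deck, with trailing top corners at about (263,137) and (247,392). The spool, tape and bottle are unmoved.

```bash
python3 -c "
from h import *
f=np.load('top3.npz')
uv=(np.array([(264,138),(247,392),(291,395)])-2)/5+[225,165]
w=px2w(f,uv,30)[:,:2]-O;print(np.c_[w@X,w@Y].round(1))
uv=(np.array([(222,66),(200,452)])-2)/5+[225,165]
w=px2w(f,uv,18)[:,:2]-O;print(np.c_[w@X,w@Y].round(1))"
```

```text
[[-38.   49.4]
 [-37.8 -53.6]
 [-20.1 -53.5]]
[[-56.8  79.4]
 [-54.6 -79.2]]
```

The trailing side is at x = -38 (target -38). The hub is square and about 2 mm off centre, so it's home. Handing in.

```bash
python3 -c "
from bench import bot
print(bot.close_job())"
```

```text
the job is handed in; nothing more can be done
None
```

The hub is pushed fully home against the stop, square and about 2 mm off centre; the arm is clear, the bottle, spool and tape were left alone, and the job was handed in at about 12.5 s (no verdict was returned).

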